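# Fetch the house blank from behind the sprung flap for painting

## Robot

A 6-joint arm with a two-finger parallel gripper is mounted at the origin on the work surface. World frame = base frame: x ahead of the robot, y to its left, z up, the work surface at z = 0. Lengths are in m, angles in rad, forces in N, time in s.
With the tool pointing down it reaches from about 0.425 to 0.95 m from the base axis. Payload 3.5 kg.
Tool frame: the origin (TCP) lies on the centre line of the jaws, within the pads' length; the fingertips stand ahead of it and the grasp point (between the pads) lies 11 mm behind it (tips_ahead is the z of the fingertips in the tool frame, in m); z points along the fingers, y is the direction in which the jaws open and shut (so a half turn about z gives the same grasp; the last joint's range is limited). The gripper opens to 85 mm and grips with 20 to 120 N. Pads are 22 mm wide; open, the fingers measure 114 mm over their backs; the gripper's body (76 mm by 85 mm) begins 54 mm behind the grasp point. The pads swing forward as they close: fully open they stand 13 mm farther back than shut.
Start: joints at [-0.15, 0.286, 1.577, -0, 1.279, -0.15], TCP at [0.675, 0, 0.239] pointing down, gripper open.
Joint ranges: [-2.77, 2.77], [-0.9, 2.22], [0.21, 2.48], [-1.53, 4.67], [0.24, 2.81], [-2.84, 2.84]. Speed limits (rad/s): [2.79, 2.79, 3.14, 3.14, 3.14, 3.14].

## Interface

Orientations are given as a unit quaternion [x, y, z, w].
In Python, from plant import * gives the robot as it stands. The module is installed in compiled form; this text tells all that it offers.
- The arm moves only by the tool move_arm, never from a script. Its arguments are lists of equal length, an entry for each row: "linear": the shift along the world's x, y, z in m, a list of three; "twist": the turn, a rotation vector about the world's x, y, z in degrees, a list of three. A call has 1 to 20 rows; each row shifts and turns the pose as measured when the row begins; what a row does not reach is not made up. A row lasts 1/12 s, in which the tool goes at most 41.7 mm and 7.16 degrees, less where a joint would pass 70% of its speed; a pose out of reach is approached as far as the arm can. A call is refused whole if a number of a shift passes 0.0417 or a number of a turn 7.16, either way. A call with a gripper value outside its range is refused whole. "grip" is the opening, from 0 (shut) to 1 (fully open), set as the call begins (left out, the last holds). The fingers move at their own pace and stop on an object; "force" is the grip in N (left out, the last holds). Time passes only in rows, so rows that do not move let the fingers close. It gives the time, the measured TCP pose, the force and the opening at its end, in the units of the state.
- get_state(): the state, without advancing time (a new reading comes with each control period).
- read_camera(name): name is "scene" or "side" or "wrist"; returns a dict with "img" (480x640x3 uint8, blue, green, red), "depth" (480x640 float32, m along the optical axis (not along the pixel's ray), 0 where there is no reading), "fx", "fy", "cx", "cy" (pixels), "rvec" (rotation vector, rad) and "tvec" (3), from world to camera coordinates, as OpenCV has them. Camera axes: x right, y down, z forward; pixel columns grow to the right and rows downward; lengths in m; the calibration is good to about 2 mm. A picture is of the moment at which its call begins.
- sign_off(): hands the job in, once; it reports no verdict.
The state is a dict: "time": time; "qpos": joint angles; "dq": joint speeds; "joint_efforts": joint torques, N m; "eef_pos": TCP position; "tcp_rot": TCP orientation; "contact_force": force on the tool from outside, world axes, zero at the start; "wrist_torque": the same for the moment, N m; "opening": opening from 0.0 (shut) to 1.0 (fully open).
Only numpy, scipy, OpenCV 4.12 (cv2) and the standard library are available. Lean on these libraries where they do the work, as an engineer would, in place of code of your own. Each camera call takes 0.05 s, during which the arm holds its last target.

## Task

Reach through the spring-loaded clear flap of the blank dispenser, take out the gabled wooden house (not the round tower) while your hand holds the flap open, and let the flap spring shut again. Stand the house upright on the painting board with one of its wide walls flat against the board's backstop, and let go. Leave the tower standing in the dispenser and everything else where it is, and do not let the house fall over.

Things in the scene. Friction and masses are not known exactly. Their poses are not given: they have to be found in the camera images.
- dispenser: Fixed dispenser of plywood, clear plastic and a white floor, 136 (x) by 270 mm (y). Origin: centre of its underside; x from low front to high back, z up. Floor top z 6 mm; inside x -59 to 61, y -125 to 125 mm. Clear front wall 6 mm thick, top z 95 mm; clear back wall x 61 to 67, top z 235 mm. Side walls top z 95 mm, behind x 37 mm top z 235 mm. Front to hinge a thin bar slopes up along each side.
- hinge_mid (a point): Middle of the hinge rod of the flap, at x 42 mm, z 230 mm in the dispenser's frame; the rod runs along the dispenser's y. The clear flap (244 mm wide, 147 mm long, 3 mm thick) hangs from it and slopes down to the front, over the blanks, which are taken out from above past the flap.
- flap (a joint): Opening angle of the flap, rad. 0 = shut, sloping forward 40 degrees from vertical; grows as it is pushed inwards (down and back); 0.70 = hanging vertical, stop at 0.75. A light spring shuts it (1 to 2 N at its edge); it is slippery. Fingers coming straight down over a blank push it open; it then leans on the hand. Its swinging edge just clears the tops of the standing blanks.
- flap_edge (a point): Middle of the flap's lower edge (grey strip); shut it lies at x -52 mm, z 117 mm in the dispenser's frame, some 20 mm above the front wall.
- house_mid (a point): Centre (42 mm above its underside) of the loose plain wooden house block: 30 mm in its x, 50 mm in its y, 84 mm tall, about 90 g. Walls 69 mm high, then a 45-degree gable roof with its ridge along y. It stands on the dispenser's floor at about x -20 mm, y +55 or -55 mm in the dispenser's frame, square to it within 0.1 rad.
- house_ridge (a point): Middle of the house's roof ridge, 42 mm above its centre. The two gable ends (facing its +-y, 50 mm apart) are flat right up to the ridge: grip across them, about 10 to 20 mm above the centre. The two wide walls, 50 mm by 69 mm, face its +-x.
- tower_mid (a point): Centre (half-way up) of the other blank, a plain wooden round tower, 40 mm in diameter, 80 mm tall with a cone top; it stands beside the house in the dispenser, about 110 mm away, and stays there.
- board: Fixed plywood painting board, 200 mm (x) by 220 mm (y), 12 mm thick. Origin at the centre of its underside, x axis towards its backstop, z up. The house goes on the board in front of the backstop, near the middle of its length, one wide wall flat against it.
- backstop_mid (a point): Middle of the foot of the backstop's front face, on the board's top (x 84 mm, z 12 mm in the board's frame). The backstop is a rigid wooden bar 16 mm thick, 30 mm high above the board, along the board's whole y length.
- jar_mid (a point): Bystander: small closed paint jar, 42 mm in diameter, 50 mm tall, standing on the front left corner of the board (about x -68, y +78 mm in the board's frame). Point half-way up.
- pot: Bystander: turquoise plastic open paint pot, 64 mm across, 75 mm tall, between dispenser and board, origin under its centre.
- brush: Bystander: paint brush 180 mm long lying on the table at the far side.
- sponge: Bystander: sponge block 90 x 60 x 30 mm, at the far side.
- plate: Bystander: white plate 120 mm across, at the far side.
- bottle: Bystander: bottle 60 mm across, 150 mm tall, at the left.
- painted: Bystander: painted block 60 x 60 x 45 mm, at the right.

How it is judged:
On the way, in this order (a step that is already met when the one before it is completed fails the run):
1. the hand has pushed the flap open and grips the house behind it (value of joint flap above 0.12 rad and contact force between the fingers and house above 1 N and z of house_mid in the frame of dispenser below 0.1 m), for 0.1 s.
2. the house is out of the dispenser and the flap has sprung shut (value of joint flap below 0.06 rad and (z of house_mid in the frame of dispenser above 0.17 m or horizontal distance between house_mid and dispenser above 0.16 m)), for 0.05 s.
At the end, for the whole second after the job is handed in: House upright (0.1 rad) and still on the board, a wide wall against the backstop (gap under 5 mm, parallel within 0.12 rad), centre within 85 mm of mid-length; flap shut (under 0.06 rad); tower standing within 30 mm of its place (x of house_mid in the frame of board between 0.0635 and 0.075 m and y of house_mid in the frame of board between -0.085 and 0.085 m and z of house_mid in the frame of board between 0.048 and 0.06 m and angle between each of house_mid, tower_mid's own z axis and vertical below 0.1 rad and angle between the x axis of house_mid and the x axis of board, either way round below 0.12 rad and linear speed of house below 0.02 m/s and value of joint flap below 0.06 rad and distance of tower_mid from where it was at the start of the episode below 0.03 m); the robot touches nothing.
It fails at once if the house is tipped over or dropped on its side (angle between house_mid's own z axis and vertical above 0.7 rad).
It fails at once if the tower is knocked over or taken out of its place (distance of tower_mid from where it was at the start of the episode above 0.03 m or angle between tower_mid's own z axis and vertical above 0.4 rad).
It fails at once if a bystander is pushed more than 30 mm (distance of any of jar_mid, pot, brush, sponge, plate, bottle, painted from where it was at the start of the episode above 0.03 m).
It also fails if it takes over 56 s, if anything falls off the work surface, if the arm or the gripper's body presses on something with over 40 N, if the wrist force passes 120 N, or if a joint passes its speed limit or range.

## Working session

There is one attempt and no reset: what is moved stays moved. The work goes in short steps, Python scripts to look and compute and a tool call to move; the robot and the scene stay as the last step left them, time stands still between calls to the robot, and variables do not carry over. Pictures are saved under pics/ and viewed, and the job is handed in when it is done.

Besides the shell and the picture viewer there is one more tool, called after ">>>" by a JSON object that holds its "op" and its "data". move_arm: Moves the arm, as the interface text tells. Its arguments: {"type":"object","properties":{"linear":{"type":"array","items":{"type":"array","items":{"type":"number"}}},"twist":{"type":"array","items":{"type":"array","items":{"type":"number"}}},"grip":{"type":"number"},"force":{"type":"number"}},"required":["linear","twist"]}

```bash
mkdir -p pics; cat > h.py <<'E'
from plant import *
import numpy as np, cv2, pickle
def shot(name,fn):
    c=read_camera(name); cv2.imwrite('pics/'+fn+'.png',c['img']); pickle.dump(c,open(fn+'.pkl','wb')); return c
def cloud(c):
    v,u=np.mgrid[0:480,0:640]; d=c['depth']
    p=np.stack([(u-c['cx'])/c['fx']*d,(v-c['cy'])/c['fy']*d,d],-1)
    R=cv2.Rodrigues(np.array(c['rvec'],float))[0]
    w=(p-np.array(c['tvec']).ravel())@R
    w[d==0]=np.nan
    return w
def proj(c,P):
    return cv2.projectPoints(np.array(P,float).reshape(-1,3),np.array(c['rvec'],float),np.array(c['tvec'],float),np.array([[c['fx'],0,c['cx']],[0,c['fy'],c['cy']],[0,0,1.]]),None)[0][:,0]
E
python3 - <<'E'
from h import *
s=get_state(); print(s)
for n in ['scene','side','wrist']:
    c=shot(n,n+'0'); R=cv2.Rodrigues(np.array(c['rvec'],float))[0]; print(n,-R.T@np.array(c['tvec']).ravel(),R[2])
E
```

```text
{'time': 0.0, 'qpos': array([-1.50007789e-01,  2.87169825e-01,  1.57815959e+00,  1.76244277e-05,
        1.27858371e+00, -1.50029748e-01]), 'dq': array([-0.00030623, -0.00173545, -0.00051134,  0.0006939 ,  0.0009922 ,
        0.00145674]), 'joint_efforts': array([-1.79628755e-04, -4.05981302e+01, -2.92628127e+01, -1.54224781e-04,
        5.81841552e-03,  3.74769741e-06]), 'eef_pos': array([6.7437351e-01, 1.2314395e-04, 2.3795380e-01]), 'tcp_rot': array([ 7.07100343e-01,  7.07112267e-01, -6.81788395e-04, -9.38815182e-04]), 'contact_force': array([-0.2601917 ,  0.37082184,  0.31736014]), 'wrist_torque': array([-0.0294294 , -0.01845053, -0.04240063]), 'opening': 1.0027928262588734}
scene [ 1.60231932 -0.44451364  1.53551818] [-0.56664313  0.24856865 -0.7855757 ]
side [0.01331664 1.18671852 0.96713704] [ 0.36606606 -0.76035725 -0.53651887]
wrist [0.67423475 0.06827081 0.37429831] [-0.00179923 -0.2699778  -0.96286487]
```

View pics/scene0.png

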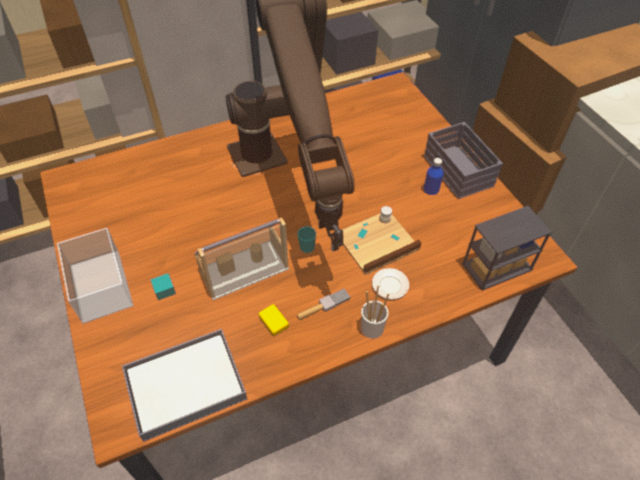

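View pics/side0.png

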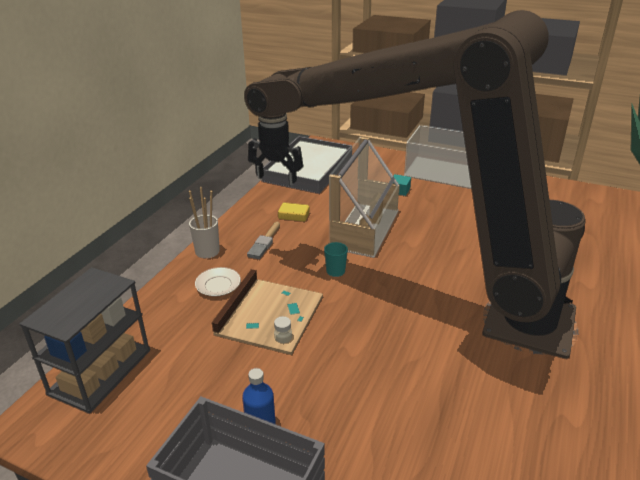

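View pics/wrist0.png

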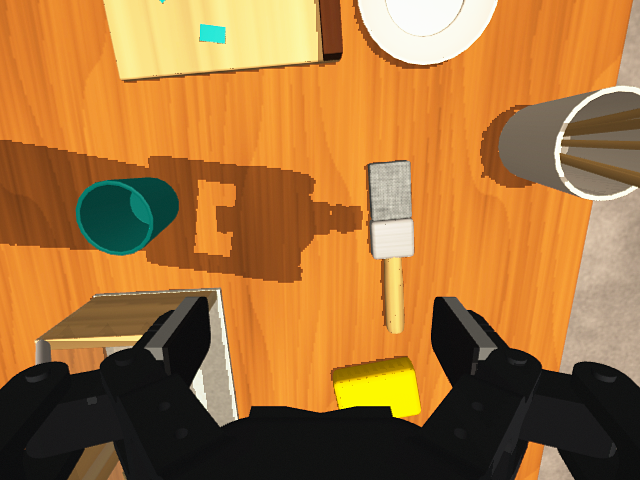

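```bash
python3 - <<'E'
import pickle,cv2
from h import cloud
import numpy as np
c=pickle.load(open('scene0.pkl','rb'))
im=c['img'][205:310,180:430]
cv2.imwrite('pics/z1.png',cv2.resize(im,None,fx=3.2,fy=3.2,interpolation=cv2.INTER_CUBIC))
c2=pickle.load(open('side0.pkl','rb'))
im=c2['img'][125:355,205:425]
cv2.imwrite('pics/z2.png',cv2.resize(im,None,fx=2.6,fy=2.6,interpolation=cv2.INTER_CUBIC))
w=cloud(c)
np.set_printoptions(precision=3,suppress=True)
for v,u in [(265,226),(253,257),(232,284),(249,200),(285,212),(265,285),(240,307),(248,412),(240,240),(275,250)]: print(u,v,w[v,u])
E
```

```text
226 265 [ 0.575 -0.294  0.146]
257 253 [ 0.573 -0.193  0.15 ]
284 232 [ 0.566 -0.098  0.197]
200 249 [ 0.557 -0.355  0.237]
212 285 [ 0.582 -0.351  0.081]
285 265 [ 0.563 -0.102  0.023]
307 240 [ 0.535 -0.01   0.077]
412 248 [0.678 0.314 0.032]
240 240 [ 0.569 -0.237  0.233]
250 275 [ 0.576 -0.226  0.054]
```

View pics/z1.png

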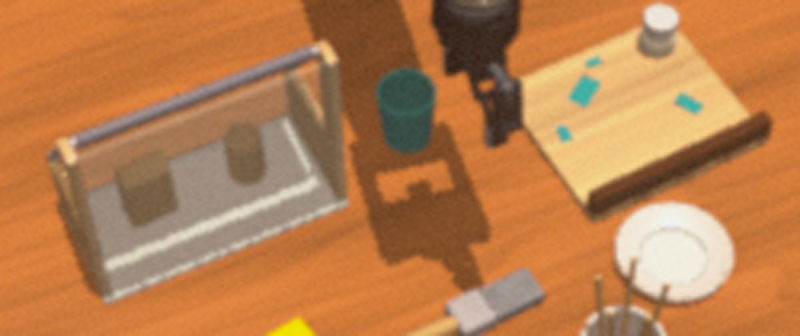

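View pics/z2.png

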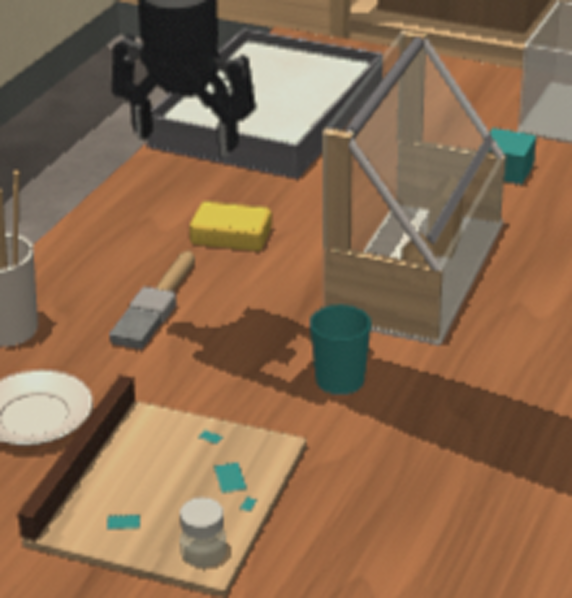

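```bash
python3 - <<'E'
import pickle,cv2
from h import cloud
import numpy as np
np.set_printoptions(precision=4,suppress=True)
for n in ['scene','side','wrist']:
    c=pickle.load(open(n+'0.pkl','rb')); w=cloud(c); P=w.reshape(-1,3); P=P[~np.isnan(P[:,0])]
    # dispenser
    m=(P[:,0]>.40)&(P[:,0]<.62)&(P[:,1]>-.42)&(P[:,1]<-.06)&(P[:,2]>.02)&(P[:,2]<.26)
    Q=P[m]; 
    if len(Q)>50:
        print(n,'disp',len(Q),Q.min(0),Q.max(0), cv2.minAreaRect(Q[:,:2].astype(np.float32)*1000))
        for lo,hi in [(.02,.085),(.1,.2),(.2,.24)]:
            q=Q[(Q[:,2]>lo)&(Q[:,2]<hi)]
            if len(q)>20: print(lo,len(q),cv2.minAreaRect(q[:,:2].astype(np.float32)*1000))
    # board
    m=(P[:,0]>.45)&(P[:,0]<.95)&(P[:,1]>.02)&(P[:,1]<.42)
    Q=P[m]
    for lo,hi in [(.007,.018),(.03,.05)]:
        q=Q[(Q[:,2]>lo)&(Q[:,2]<hi)]
        if len(q)<30: continue
        print(n,'board',lo,len(q),q[:,2].mean(),cv2.minAreaRect(q[:,:2].astype(np.float32)*1000))
        # main cluster
    q=Q[(Q[:,2]>-.01)&(Q[:,2]<.004)]
    if len(q): print('table z',q[:,2].mean())
E
```

```text
scene disp 4367 [ 0.4346 -0.367   0.0201] [ 0.5869 -0.0897  0.2443] ((509.9783020019531, -229.87774658203125), (144.1385040283203, 272.32611083984375), 4.170164585113525)
0.02 1064 ((508.5346374511719, -229.12423706054688), (141.9876708984375, 271.8089294433594), 3.610297203063965)
0.1 1719 ((521.574462890625, -228.27967834472656), (120.631591796875, 271.5146789550781), 3.005805730819702)
0.2 1186 ((555.0576171875, -226.6809539794922), (49.09007263183594, 270.2652893066406), 2.764392375946045)
scene board 0.007 2699 0.011743671109031337 ((699.1019287109375, 219.33926391601562), (497.24530029296875, 399.6260986328125), 0.22779856622219086)
scene board 0.03 532 0.039470012000028636 ((698.6856689453125, 186.83982849121094), (437.4500427246094, 331.2480773925781), 0.31373968720436096)
table z -0.0014574819724464268
side disp 5587 [ 0.431  -0.3716  0.0201] [ 0.5793 -0.0842  0.2407] ((504.5311584472656, -227.35891723632812), (135.9542694091797, 283.09381103515625), 3.498459577560425)
0.02 1703 ((503.98651123046875, -227.36544799804688), (134.30870056152344, 281.90325927734375), 2.928658723
[... 671 characters left out ...]
6162109375, 157.82469177246094), 3.4674482345581055)
0.02 6276 ((503.37542724609375, -173.23489379882812), (134.24295043945312, 157.2108154296875), 3.303001880645752)
0.1 404 ((507.8436584472656, -117.85706329345703), (21.56108856201172, 140.7262420654297), 67.7968521118164)
0.2 1504 ((558.2704467773438, -103.61027526855469), (16.793460845947266, 25.705320358276367), 3.4674482345581055)
wrist board 0.007 20203 0.013354429844637118 ((699.39599609375, 99.36138916015625), (423.775146484375, 158.7447967529297), 0.35389789938926697)
wrist board 0.03 2965 0.04165157600061723 ((700.347412109375, 95.75390625), (425.4248962402344, 145.75022888183594), 0.8951424360275269)
table z 0.0016800673508416996
```

>>> {"op": "move_arm", "data": {"linear": [[0,0,0.03],[0,0,0.03],[-0.016,-0.02,0.02],[-0.016,-0.02,0.02],[-0.016,-0.02,0],[-0.016,-0.02,0],[-0.016,-0.02,0],[-0.016,-0.02,0],[-0.016,-0.02,0],[-0.016,-0.02,0],[-0.016,-0.02,0],[-0.016,-0.02,0],[-0.016,-0.02,0],[-0.016,-0.02,0],[0,0,0]], "twist": [[0,0,6.6],[0,0,6.6],[0,0,6.6],[0,0,6.6],[0,0,6.6],[0,0,6.6],[0,0,6.6],[0,0,6.6],[0,0,6.6],[0,0,6.6],[0,0,6.6],[0,0,6.6],[0,0,6.6],[0,0,6.6],[0,0,0]]}}

```text
time: 1.4
eef_pos: [0.4691, -0.2461, 0.3341]
tcp_rot: [-0.065, 0.998, -0.007, -0.001]
contact_force: [-0.4, -1.6, 0.9]
opening: 1.0
```

```bash
python3 - <<'E'
from h import *
s=get_state(); print(s['time'],s['qpos'],s['eef_pos'],s['tcp_rot'])
c=shot('wrist','wrist1')
shot('scene','scene1');shot('side','side1')
E
```

```text
1.4 [-0.66921682 -0.10051219  1.82081691 -0.01230276  1.41315524 -2.36860305] [ 0.46905453 -0.24610241  0.33414472] [-0.06518796  0.9978462  -0.0072379  -0.00104922]
```

View pics/wrist1.png

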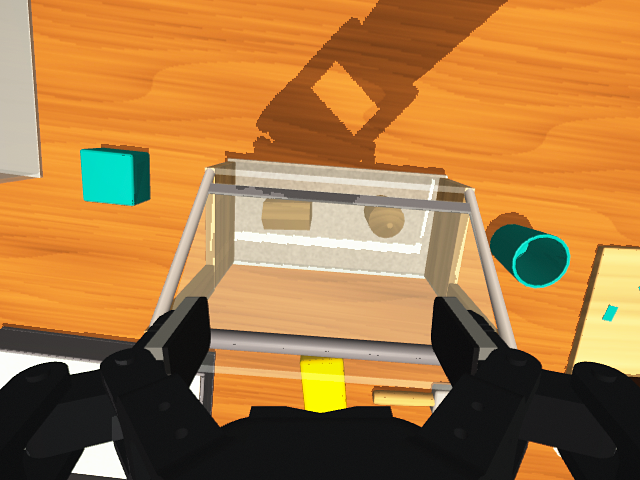

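```bash
cat > ov.py <<'E'
import pickle,cv2,sys
from h import *
def T(p,L):
    x,y,a,z0=p; L=np.array(L,float); c,s=np.cos(a),np.sin(a)
    return np.stack([x+c*L[:,0]-s*L[:,1],y+s*L[:,0]+c*L[:,1],z0+L[:,2]],1)
def lines(im,c,p,segs,col,off,k):
    for a,b in segs:
        q=proj(c,T(p,[a,b])); q=(q-off)*k
        cv2.line(im,tuple(int(v) for v in q[0]),tuple(int(v) for v in q[1]),col,1,cv2.LINE_AA)
D=[]
def rect(x0,x1,y0,y1,z):
    q=[(x0,y0,z),(x1,y0,z),(x1,y1,z),(x0,y1,z)]; return [(q[i],q[(i+1)%4]) for i in range(4)]
D+=rect(-.068,.068,-.135,.135,0)+rect(-.059,.061,-.125,.125,.006)
D+=[((-.052,-.122,.117),(-.052,.122,.117)),((.042,-.135,.230),(.042,.135,.230)),((-.065,-.135,.095),(-.065,.135,.095))]
D+=[((.067,-.135,.235),(.067,.135,.235)),((.067,-.135,0),(.067,-.135,.235)),((.067,.135,0),(.067,.135,.235))]
h=.042
H=rect(-.015,.015,-.025,.025,-h)+rect(-.015,.015,-.025,.025,.027)+[((0,-.025,h),(0,.025,h))]
for sx in(-1,1):
  for sy in(-1,1):
    H+=[((sx*.015,sy*.025,-h),(sx*.015,sy*.025,.027)),((sx*.015,sy*.025,.027),(0,sy*.025,h))]
def circ(r,z): 
    t=np.linspace(0,2*np.pi,25); return [((r*np.cos(a),r*np.sin(a),z),(r*np.cos(b),r*np.sin(b),z)) for a,b in zip(t[:-1],t[1:])]
B=rect(-.1,.1,-.11,.11,.012)+rect(.084,.1,-.11,.11,.042)+circ(.0,0)
E
cat > go.py <<'E'
from ov import *
d=(.505,-.229,.055,0); hh=(.505-.02+.055*.055,-.229-.055,.055,.048)
def run(name,x0,y0,x1,y1,k,out,sets):
    c=pickle.load(open(name+'.pkl','rb'))
    im=cv2.resize(c['img'][y0:y1,x0:x1],None,fx=k,fy=k,interpolation=cv2.INTER_CUBIC)
    for p,s,col in sets: lines(im,c,p,s,col,np.array([x0-.5,y0-.5]),k)
    cv2.imwrite('pics/'+out+'.png',im)
if __name__=='__main__':
    S=[(d,D,(0,0,255)),(hh,H,(255,0,0))]
    run('wrist1',140,140,520,370,2.1,'o1',S)
    run('scene1',185,205,305,305,5,'o2',S)
E
python3 go.py
```

```text
(no output)
```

View pics/o1.png

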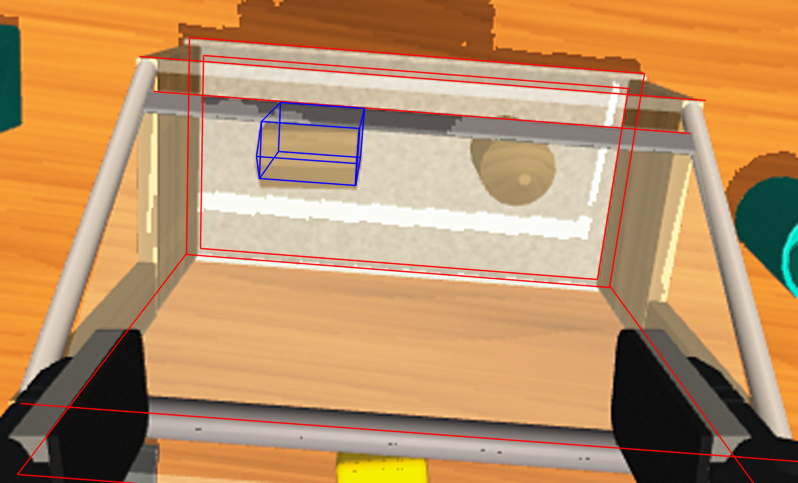

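View pics/o2.png

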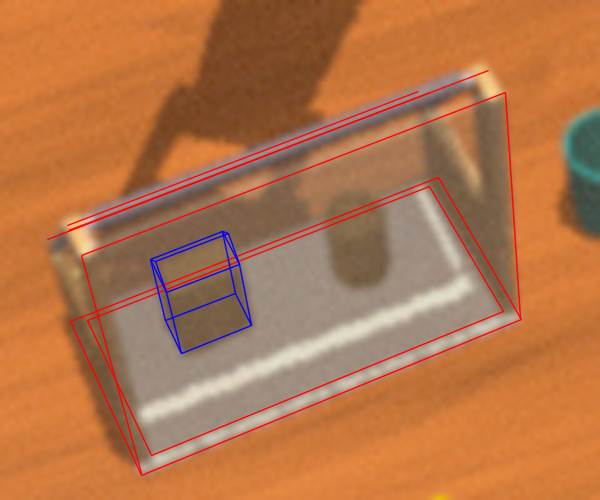

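```bash
python3 - <<'E'
from go import *
run('wrist1',240,180,420,260,4.4,'r1',[])
run('scene1',200,235,270,290,10,'r2',[])
E
```

```text
(no output)
```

View pics/r1.png

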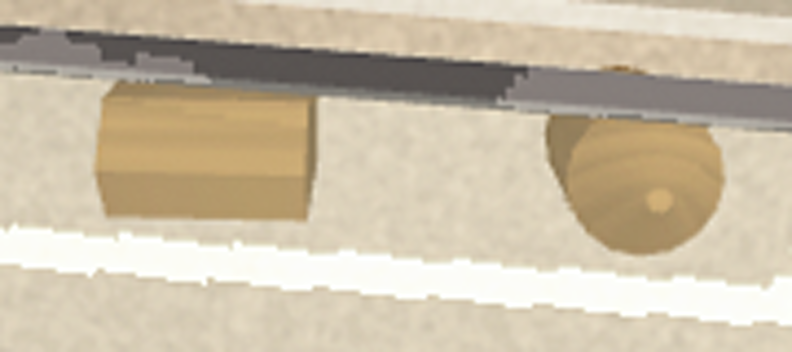

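View pics/r2.png

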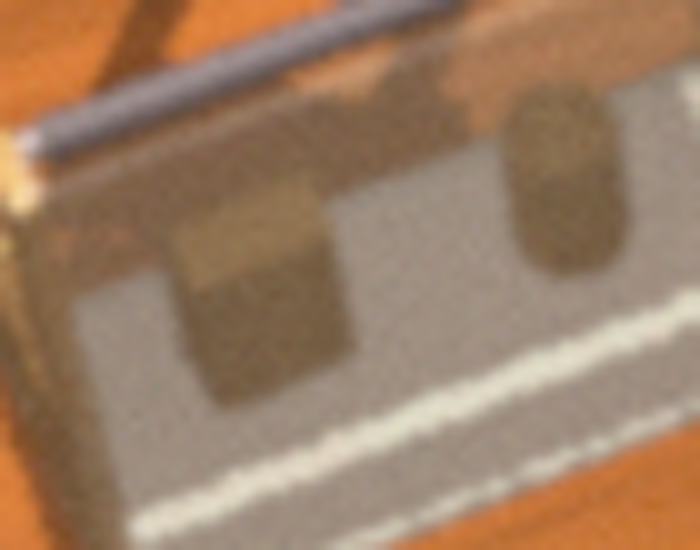

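```bash
python3 - <<'E'
from ov import *
from scipy.optimize import least_squares
cw=pickle.load(open('wrist1.pkl','rb'));cs=pickle.load(open('scene1.pkl','rb'))
e=.027
# in wrist: left = -y
W=[((0,-.025,h),(96,173)),((0,.025,h),(316,178)),((.015,-.025,e),(106,217)),((.015,.025,e),(306,220)),((-.015,.025,e),(317,98))]
S=[((.015,-.025,-h),(225,405)),((.015,.025,-h),(355,350)),((.015,-.025,e),(192,290)),((.015,.025,e),(333,238))]
def res(p,which='ws',full=False):
    q=(p[0],p[1],p[2],.048); r=[]
    if 'w' in which:
        uv=np.array([b for a,b in W])/4.4+[239.5,179.5]; r.append((proj(cw,T(q,[a for a,b in W]))-uv)/cw['fx']*.35)
    if 's' in which:
        uv=np.array([b for a,b in S])/10+[199.5,234.5]; r.append((proj(cs,T(q,[a for a,b in S]))-uv)/cs['fx']*1.9)
    return np.concatenate(r).ravel()*1000
for k in ['ws','w','s']:
    o=least_squares(res,[.485,-.284,.05],args=(k,),x_scale=[.01,.01,.1]); print(k,o.x,np.round(o.fun,1))
E
```

```text
ws [ 0.49064584 -0.282978    0.08816083] [ 0.8 -1.6 -1.2 -0.6  0.7 -1.2  0.9  0.1 -0.5  0.7 -1.5  3.   1.5  1.4
 -0.1  0.5  0.7 -2.4]
w [ 0.49132019 -0.2831241   0.10646135] [ 0.6 -0.6 -1.4 -0.4  0.8 -0.2  1.   0.3 -0.9  0.9]
s [ 0.48986007 -0.28244607  0.06015467] [-1.9  1.9  1.6  1.3 -0.5 -0.7  0.8 -2.5]
```

```bash
cat >> h.py <<'E'
from scipy.spatial.transform import Rotation as Ro
def yawcmd(psi):
    """tool target: down, tool y along world y rotated by psi; returns rotvec deg"""
    s=get_state(); R=Ro.from_quat(s['tcp_rot'])
    best=None
    for k in (0,np.pi):
        G=Ro.from_euler('z',psi+k)*Ro.from_quat([0,1,0,0])
        r=(G*R.inv()).as_rotvec(degrees=True)
        if best is None or np.linalg.norm(r)<np.linalg.norm(best): best=r
    return s['eef_pos'],best,s['qpos']
E
python3 -c "
from h import *
print(yawcmd(.1))"
```

```text
(array([ 0.47131454, -0.24332426,  0.33428233]), array([ 0.73341475,  0.01478631, -1.60747993]), array([-0.66342548, -0.09916635,  1.81932149, -0.00993468,  1.41322059,
       -2.36075931]))
```

>>> {"op": "move_arm", "data": {"linear": [[0.008,-0.02,0],[0.008,-0.02,0],[0,0,0],[0,0,0]], "twist": [[0.4,0,-0.8],[0.4,0,-0.8],[0,0,0],[0,0,0]], "grip": 0.85}}

```text
time: 1.88
eef_pos: [0.4908, -0.2799, 0.334]
tcp_rot: [-0.05, 0.999, 0.002, 0.001]
contact_force: [0.2, -0.4, -0.1]
opening: 0.848
```

```bash
python3 - <<'E'
from h import *
c=shot('wrist','wrist2')
print(yawcmd(.1), get_state()['opening'])
import subprocess
from go import *
run('wrist2',200,140,420,300,3.6,'o3',[((.4913,-.2831,.106,.048),H,(255,0,0)),((.505,-.229,.055,0),D,(0,0,255))])
E
```

```text
(array([ 0.49071899, -0.27980149,  0.33378414]), array([-0.21888463,  0.06102441, -0.03290949]), array([-0.69936086, -0.01473574,  1.7395259 ,  0.0036509 ,  1.41844869,
       -2.3712886 ])) 0.8494725545639565
```

View pics/o3.png

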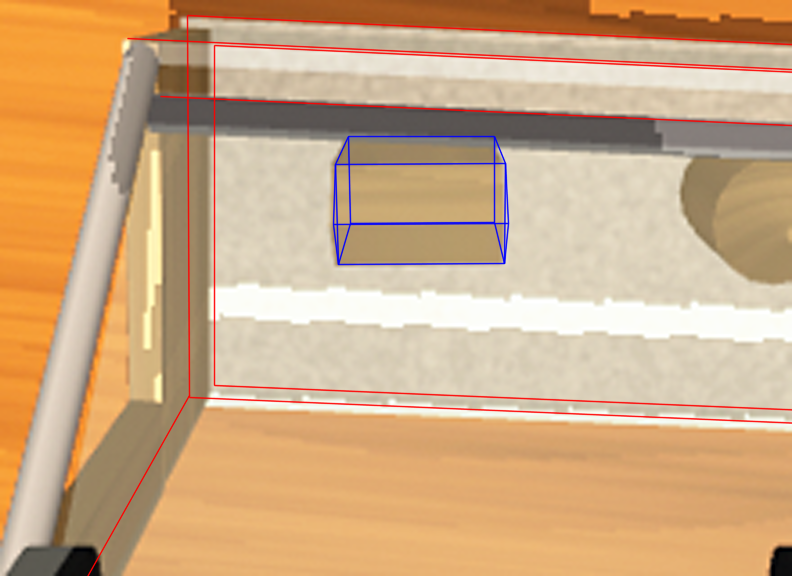

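>>> {"op": "move_arm", "data": {"linear": [[0,-0.003,-0.02],[0,0,-0.02],[0,0,-0.02],[0,0,-0.02],[0,0,-0.02],[0,0,-0.02],[0,0,-0.02],[0,0,-0.02],[0,0,-0.02],[0,0,-0.015],[0,0,0]], "twist": [[0,0,0],[0,0,0],[0,0,0],[0,0,0],[0,0,0],[0,0,0],[0,0,0],[0,0,0],[0,0,0],[0,0,0],[0,0,0]]}}

```text
time: 2.85
eef_pos: [0.4937, -0.2687, 0.1357]
tcp_rot: [-0.056, 0.998, -0.0, 0.003]
contact_force: [-1.7, -0.6, 0.3]
opening: 0.85
```

```bash
python3 - <<'E'
from h import *
c=shot('wrist','wrist3'); c=shot('side','side3')
cv2.imwrite('pics/s3.png',cv2.resize(c['img'][60:280,260:480],None,fx=2.6,fy=2.6))
print(yawcmd(.1), get_state()['contact_force'])
E
```

```text
(array([ 0.49484903, -0.26966009,  0.13848327]), array([ 0.12205718,  0.50658817, -0.7143124 ]), array([-0.68068228,  0.14408018,  1.93973472,  0.00456601,  1.04959492,
       -2.36620312])) [-1.14389089 -0.2810131   0.47363148]
```

View pics/wrist3.png

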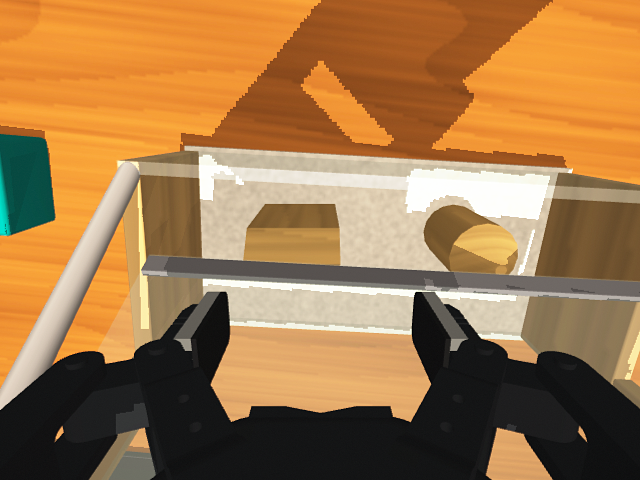

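View pics/s3.png

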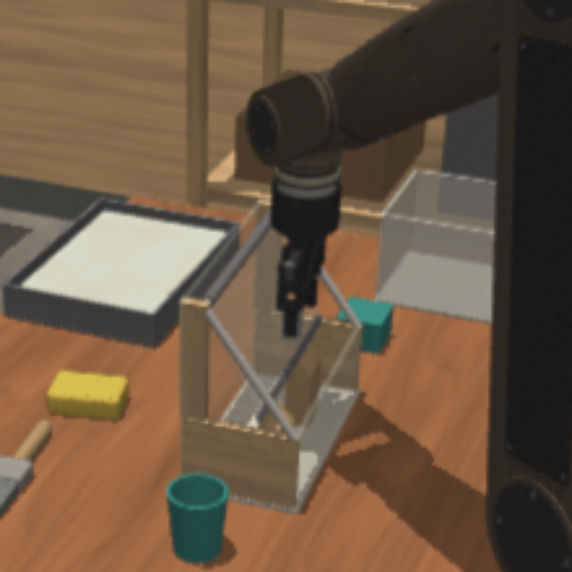

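>>> {"op": "move_arm", "data": {"linear": [[-0.003,-0.007,0],[-0.002,-0.006,0],[0,0,0]], "twist": [[0.1,0.4,-0.7],[0,0,0],[0,0,0]]}}

```text
time: 3.2
eef_pos: [0.4909, -0.2833, 0.1423]
tcp_rot: [-0.05, 0.999, -0.002, 0.002]
contact_force: [-1.3, -0.3, 0.1]
opening: 0.854
```

```bash
python3 - <<'E'
from h import *
from go import *
c=shot('wrist','wrist4')
print(yawcmd(.1), get_state()['contact_force'])
run('wrist4',120,150,520,430,2,'o4',[((.4913,-.2831,.106,.048),H,(255,0,0)),((.5075,-.229,.055,0),D,(0,0,255))])
E
```

```text
(array([ 0.49113622, -0.28325429,  0.14253507]), array([ 0.17552654,  0.27067298, -0.04031134]), array([-7.02363485e-01,  1.47808805e-01,  1.92723422e+00,  8.19667913e-04,
        1.06096490e+00, -2.37426140e+00])) [-2.2387553  -1.17310364  1.39055733]
```

View pics/o4.png

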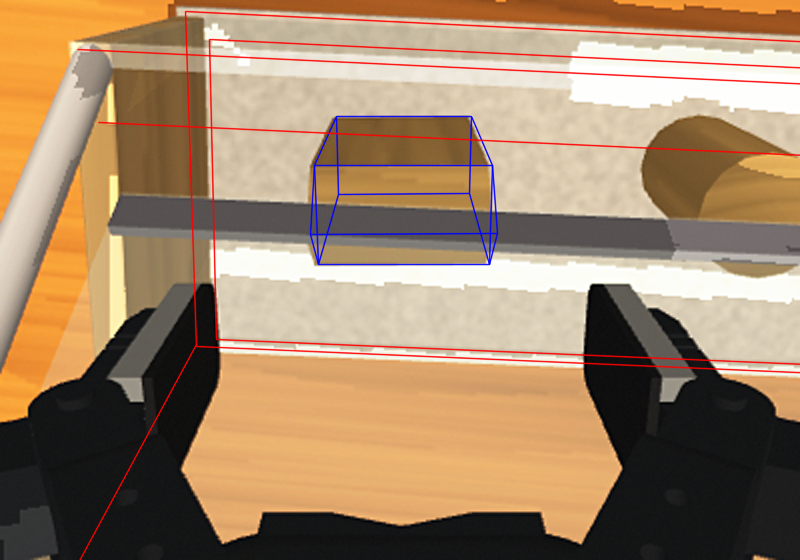

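>>> {"op": "move_arm", "data": {"linear": [[0,-0.001,-0.012],[0,-0.001,-0.012],[0,-0.001,-0.012],[0,-0.001,-0.012],[0,0,0]], "twist": [[0,0.2,0],[0,0,0],[0,0,0],[0,0,0],[0,0,0]]}}

```text
time: 3.67
eef_pos: [0.492, -0.2868, 0.0933]
tcp_rot: [-0.049, 0.999, -0.001, 0.002]
contact_force: [-2.5, -1.0, 0.0]
opening: 0.851
```

>>> {"op": "move_arm", "data": {"linear": [[0,0.002,-0.012],[-0.001,0.001,-0.012],[0,0,-0.012],[0,0,-0.006],[0,0,0]], "twist": [[0,0.2,0],[0,0,0],[0,0,0],[0,0,0],[0,0,0]]}}

```text
time: 4.08
eef_pos: [0.4895, -0.2824, 0.0425]
tcp_rot: [-0.049, 0.999, 0.0, -0.001]
contact_force: [-1.0, 0.4, 0.6]
opening: 0.847
```

```bash
python3 - <<'E'
from h import *
from go import *
c=shot('wrist','wrist5')
print(yawcmd(.1), get_state()['contact_force'])
E
```

```text
(array([ 0.4894414 , -0.282354  ,  0.04282679]), array([-0.03006921, -0.14981939,  0.0960019 ]), array([-7.02227966e-01,  2.93369380e-01,  1.96729080e+00, -1.66453297e-03,
        8.83269401e-01, -2.37029088e+00])) [-1.32514889  0.18020772 -0.61507465]
```

View pics/wrist5.png

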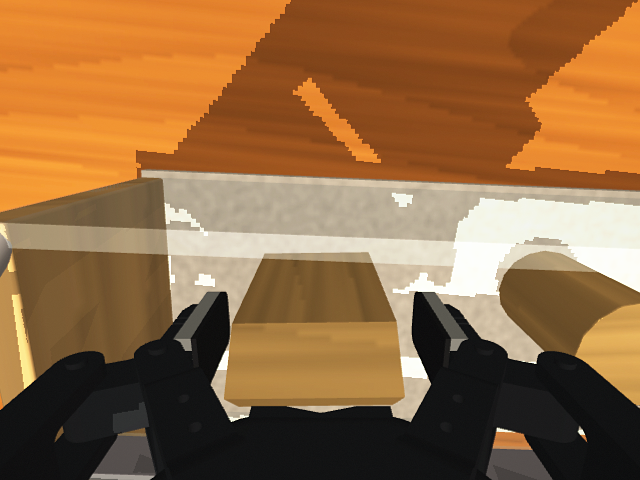

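>>> {"op": "move_arm", "data": {"linear": [[0,0,0.007],[0,0,0]], "twist": [[0,0,0],[0,0,0]]}}

```text
time: 4.3
eef_pos: [0.4893, -0.2823, 0.0497]
tcp_rot: [-0.049, 0.999, 0.001, -0.002]
contact_force: [-0.6, -0.9, 0.5]
opening: 0.854
```

>>> {"op": "move_arm", "data": {"linear": [[0,0,0],[0,0,0],[0,0,0],[0,0,0],[0,0,0],[0,0,0],[0,0,0],[0,0,0]], "twist": [[0,0,0],[0,0,0],[0,0,0],[0,0,0],[0,0,0],[0,0,0],[0,0,0],[0,0,0]], "grip": 0.0, "force": 40}}

```text
time: 4.97
eef_pos: [0.4904, -0.2837, 0.0525]
tcp_rot: [-0.049, 0.999, -0.001, 0.0]
contact_force: [-1.5, -0.2, 0.0]
opening: 0.582
```

```bash
python3 - <<'E'
from h import *
c=shot('wrist','wrist6')
print(yawcmd(.1), get_state()['contact_force'],get_state()['opening'])
E
```

```text
(array([ 0.49035833, -0.28362568,  0.05249904]), array([0.15613482, 0.01577164, 0.08525763]), array([-0.70263998,  0.27840821,  1.96418458, -0.00243536,  0.89703162,
       -2.37043065])) [-0.91990108 -1.27066416 -0.76570197] 0.5808187907217426
```

View pics/wrist6.png

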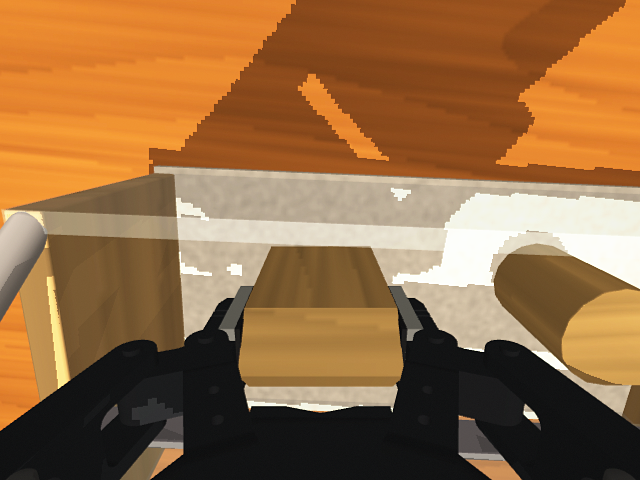

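>>> {"op": "move_arm", "data": {"linear": [[0,0,0.01],[0,0,0.015],[0,0,0.015],[0,0,0.015],[0,0,0.015],[0,0,0]], "twist": [[0,0,0],[0,0,0],[0,0,0],[0,0,0],[0,0,0],[0,0,0]]}}

```text
time: 5.52
eef_pos: [0.4853, -0.2803, 0.1225]
tcp_rot: [-0.05, 0.999, 0.003, -0.006]
contact_force: [-0.1, -0.8, 0.1]
opening: 0.587
```

```bash
python3 - <<'E'
from h import *
c=shot('wrist','wrist7')
print(yawcmd(.1), get_state()['contact_force'],get_state()['opening'])
E
```

```text
(array([ 0.48496138, -0.27996009,  0.12125343]), array([-0.37201831, -0.79069884,  0.02084746]), array([-0.70298971,  0.17141691,  1.9441123 , -0.0045961 ,  1.04079497,
       -2.37106947])) [-1.22292925  0.04864817 -0.71144515] 0.5817011932601951
```

View pics/wrist7.png

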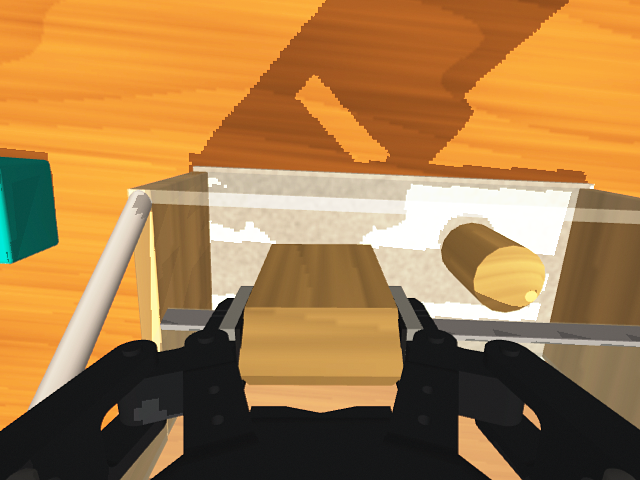

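>>> {"op": "move_arm", "data": {"linear": [[0.002,0,0.02],[0.001,0,0.02],[0.001,0,0.02],[0,0,0.02],[0,0,0.02],[0,0,0.02],[0,0,0.02],[0,0,0.02],[0,0,0.02],[0,0,0.02],[0,0,0]], "twist": [[-0.3,-0.8,0],[0,0,0],[0,0,0],[0,0,0],[0,0,0],[0,0,0],[0,0,0],[0,0,0],[0,0,0],[0,0,0],[0,0,0]]}}

```text
time: 6.48
eef_pos: [0.4861, -0.2752, 0.3198]
tcp_rot: [-0.051, 0.999, 0.006, -0.003]
contact_force: [0.0, -0.3, 0.1]
opening: 0.581
```

```bash
python3 - <<'E'
from h import *
c=shot('wrist','wrist8')
print(yawcmd(.1), get_state()['contact_force'],get_state()['opening'])
c=shot('side','side8'); shot('scene','scene8')
cv2.imwrite('pics/s8.png',cv2.resize(c['img'][60:360,200:480],None,fx=2,fy=2))
E
```

```text
(array([ 0.48545401, -0.27471313,  0.31731152]), array([-0.76071823, -0.508607  , -0.12027207]), array([-0.69880561, -0.01590835,  1.77010429,  0.00450167,  1.40274054,
       -2.37248816])) [ 0.19629514 -0.33890747 -0.5123719 ] 0.5790043090522824
```

View pics/s8.png

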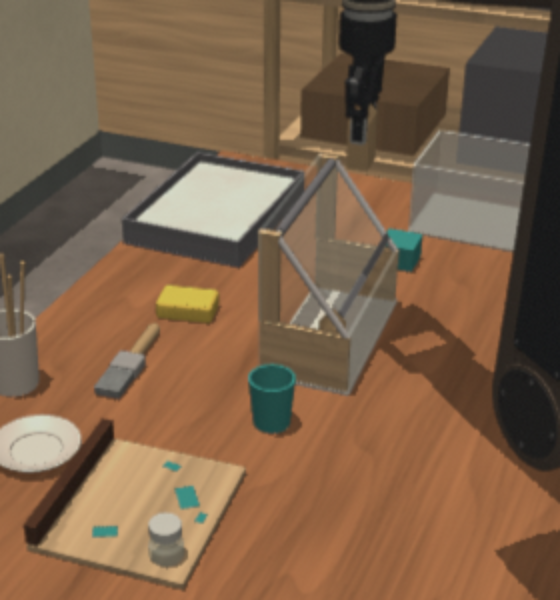

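View pics/wrist8.png

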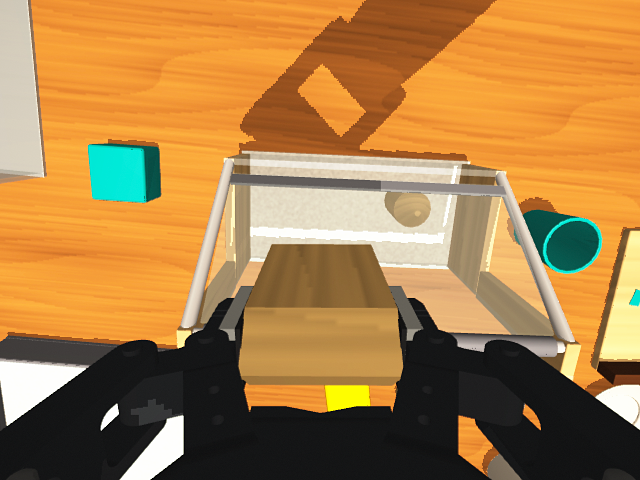

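```bash
python3 - <<'E'
from go import *
np.set_printoptions(precision=4,suppress=True)
for n in ['scene8','side8']:
    c=pickle.load(open(n+'.pkl','rb')); w=cloud(c)
    for lo,hi in [(.006,.05),(.034,.047)]:
        m=((w[...,2]>lo)&(w[...,2]<hi)&(w[...,0]>.45)&(w[...,1]>.0)&(w[...,1]<.4)).astype(np.uint8)
        k,l,st,ce=cv2.connectedComponentsWithStats(m)
        for i in range(1,k):
            if st[i,4]>60:
                q=w[l==i]; print(n,lo,st[i,4],np.median(q,0),cv2.minAreaRect(q[:,:2].astype(np.float32)*1000))
E
```

```text
scene8 0.006 2715 [0.5945 0.227  0.013 ] ((584.2900390625, 241.32205200195312), (211.29908752441406, 244.27622985839844), 3.761514186859131)
scene8 0.006 68 [0.4861 0.0137 0.0321] ((490.1699523925781, 17.608631134033203), (38.90156555175781, 16.73857307434082), 48.8595085144043)
scene8 0.006 591 [0.7587 0.1951 0.0119] ((765.0687255859375, 185.8807373046875), (117.90189361572266, 120.22132110595703), 83.96044158935547)
scene8 0.006 155 [0.745  0.0217 0.0163] ((739.316650390625, 23.00605583190918), (49.1195068359375, 46.16032791137695), 5.855355262756348)
scene8 0.006 141 [0.9092 0.0404 0.0274] ((897.506591796875, 49.75563049316406), (77.61114501953125, 39.903648376464844), 56.401309967041016)
scene8 0.034 288 [0.6776 0.2366 0.0405] ((677.5007934570312, 238.95599365234375), (25.497840881347656, 223.1756134033203), 4.126391410827637)
side8 0.006 314 [0.8584 0.0884 0.0292] ((864.7601928710938, 79.60493469238281), (71.11048889160156, 39.15311813354492), 35.27322006225586)
side8 0.006 168 [0.7363 0.0266 0.0161] ((738.7252197265625, 25.54990577697754), (41.84193420410156, 50.346046447753906
[... 155 characters left out ...]
01562)
side8 0.006 5884 [0.6051 0.2302 0.0119] ((649.264892578125, 235.54608154296875), (339.76422119140625, 234.4278106689453), 3.825101375579834)
side8 0.034 89 [0.8587 0.089  0.04  ] ((864.8583374023438, 77.57562255859375), (71.29058074951172, 30.739736557006836), 39.3468132019043)
side8 0.034 74 [0.4934 0.0254 0.0412] ((498.92608642578125, 21.094444274902344), (54.1639289855957, 27.52627182006836), 14.41590690612793)
side8 0.034 466 [0.6712 0.2522 0.0406] ((672.697998046875, 241.35427856445312), (19.78291893005371, 223.43788146972656), 5.069921493530273)
side8 0.034 80 [0.5026 0.3144 0.0382] ((505.94580078125, 308.7752685546875), (37.63475799560547, 26.89841651916504), 34.61797332763672)
```

>>> {"op": "move_arm", "data": {"linear": [[0.005,0.015,0.004],[0.009,0.028,0],[0.009,0.03,0],[0.009,0.03,0],[0.009,0.03,0],[0.01,0.03,0],[0.01,0.03,0],[0.01,0.03,0],[0.01,0.03,0],[0.01,0.03,0],[0.01,0.03,0],[0.01,0.03,0],[0.01,0.03,0],[0.01,0.03,0],[0.01,0.03,0],[0.01,0.03,0],[0.008,0.025,0],[0.005,0.015,0],[0,0,0],[0,0,0]], "twist": [[-0.7,-0.5,-0.5],[0,0,-0.5],[0,0,-0.5],[0,0,0],[0,0,0],[0,0,0],[0,0,0],[0,0,0],[0,0,0],[0,0,0],[0,0,0],[0,0,0],[0,0,0],[0,0,0],[0,0,0],[0,0,0],[0,0,0],[0,0,0],[0,0,0],[0,0,0]]}}

```text
time: 8.3
eef_pos: [0.6332, 0.2577, 0.255]
tcp_rot: [-0.035, 0.998, 0.01, -0.042]
contact_force: [-0.7, -0.7, -0.6]
opening: 0.579
```

```bash
python3 - <<'E'
from h import *
c=shot('wrist','wrist9')
print(yawcmd(.072), get_state()['contact_force'],get_state()['opening'])
from go import *
shot('side','side9');shot('scene','scene9')
b=(.583,.2335,.072,0)
run('wrist9',0,0,640,480,1.25,'o9',[(b,B,(0,0,255))])
run('side8',200,260,340,360,5.5,'o9s',[(b,B,(0,0,255))])
E
```

```text
(array([0.63280351, 0.25738954, 0.25448596]), array([-1.01945312, -4.87009403,  0.16643999]), array([ 0.22505993,  0.33215078,  1.49340143,  0.0369595 ,  1.39502489,
       -1.4227314 ])) [-0.57002796 -0.14664387 -1.032779  ] 0.578137714444938
```

View pics/o9.png

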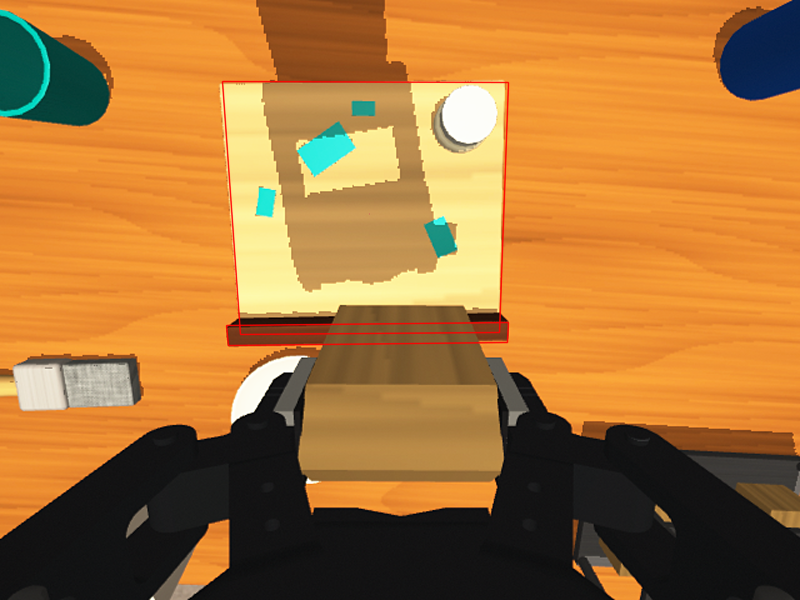

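View pics/o9s.png

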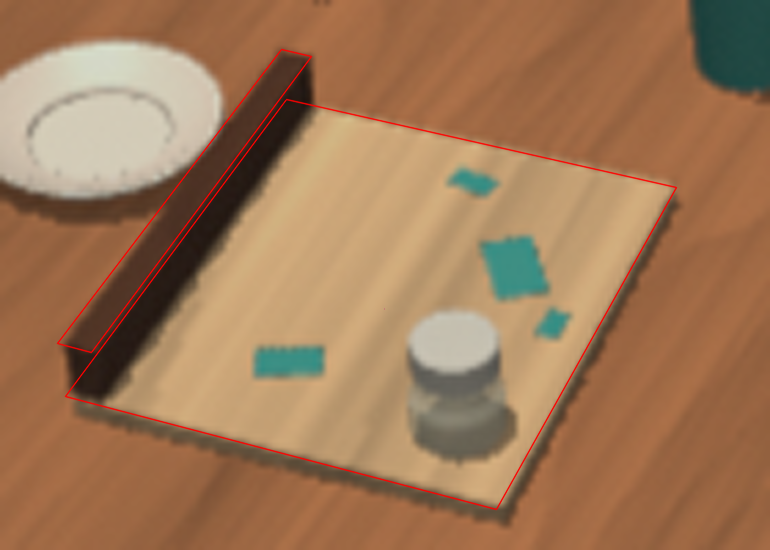

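>>> {"op": "move_arm", "data": {"linear": [[0.004,-0.008,0],[0.003,-0.008,0],[0.002,-0.003,0],[0,0,0],[0,0,0]], "twist": [[-0.4,-2,0.1],[-0.4,-2,0.1],[-0.2,-0.9,0],[0,0,0],[0,0,0]]}}

```text
time: 8.87
eef_pos: [0.6428, 0.2309, 0.2571]
tcp_rot: [-0.032, 0.999, -0.0, 0.004]
contact_force: [0.1, -0.0, -1.1]
opening: 0.581
```

```bash
python3 - <<'E'
from h import *
c=shot('wrist','wrist10')
print(yawcmd(.072))
from go import *
b=(.583,.2335,.072,0)
run('wrist10',150,0,480,300,2.4,'o10',[(b,B,(0,0,255))])
E
```

```text
(array([0.64291099, 0.23101378, 0.25724266]), array([0.04183099, 0.41828378, 0.42950458]), array([ 0.19749494,  0.28819001,  1.54152651, -0.00225382,  1.30486962,
       -1.43722039]))
```

View pics/o10.png

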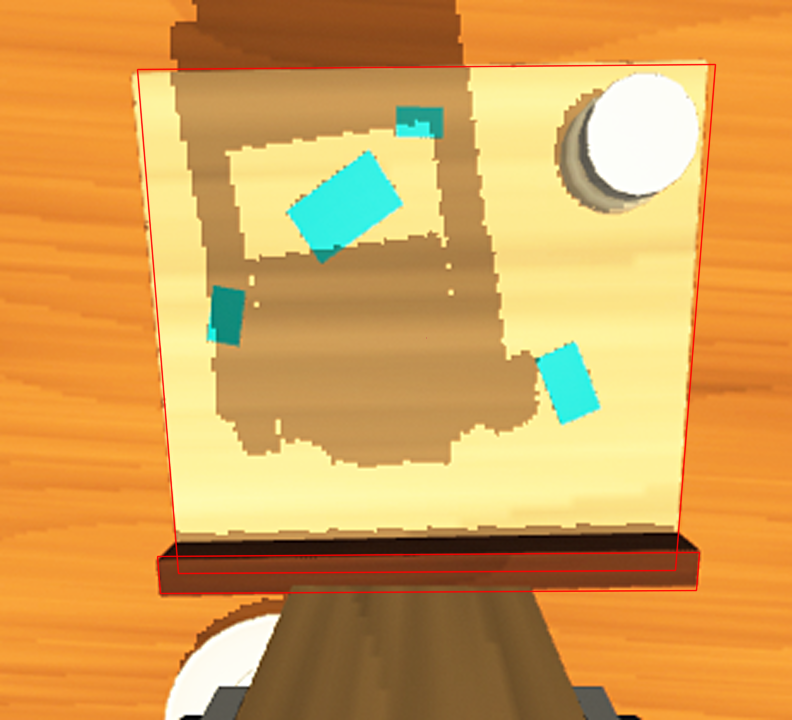

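>>> {"op": "move_arm", "data": {"linear": [[0,0.004,-0.02],[0,0.003,-0.02],[0,0,-0.02],[0,0,-0.02],[0,0,-0.02],[0,0,-0.02],[0,0,-0.015],[0,0,0]], "twist": [[0,0.4,0.5],[0,0,0.4],[0,0,0],[0,0,0],[0,0,0],[0,0,0],[0,0,0],[0,0,0]]}}

```text
time: 9.58
eef_pos: [0.6404, 0.2405, 0.1092]
tcp_rot: [-0.042, 0.999, 0.001, -0.002]
contact_force: [-1.1, -0.1, -1.9]
opening: 0.583
```

```bash
python3 - <<'E'
from h import *
c=shot('wrist','wrist11')
print(yawcmd(.08))
E
```

```text
(array([0.64073061, 0.2406003 , 0.11029519]), array([-0.11118312, -0.20533813, -0.19267874]), array([ 0.2103113 ,  0.4293815 ,  1.63927111,  0.00300051,  1.07604613,
       -1.44527669]))
```

View pics/wrist11.png

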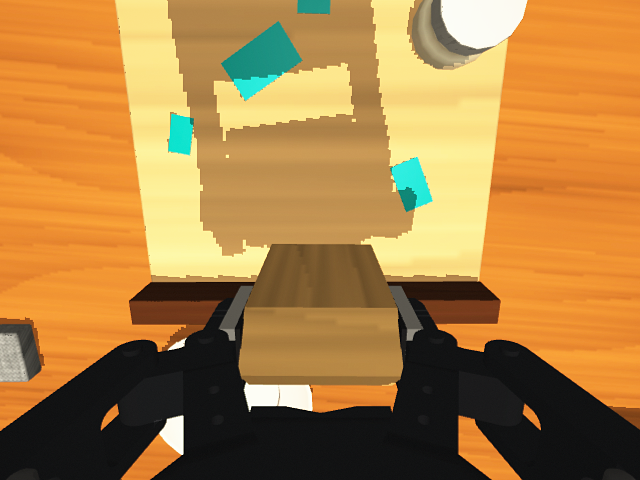

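>>> {"op": "move_arm", "data": {"linear": [[0,0,-0.015],[0,0,-0.015],[0,0,-0.01],[0,0,-0.004],[0,0,0],[0,0,0]], "twist": [[0,-0.2,-0.2],[0,0,0],[0,0,0],[0,0,0],[0,0,0],[0,0,0]]}}

```text
time: 10.13
eef_pos: [0.6429, 0.2422, 0.0664]
tcp_rot: [-0.041, 0.999, 0.002, 0.002]
contact_force: [-1.1, -0.2, -0.2]
opening: 0.579
```

```bash
python3 - <<'E'
from h import *
c=shot('wrist','wrist12')
print(yawcmd(.08), get_state()['contact_force'])
c=shot('side','side12')
cv2.imwrite('pics/s12.png',cv2.resize(c['img'][230:360,190:350],None,fx=5,fy=4.6,interpolation=cv2.INTER_CUBIC))
E
```

```text
(array([0.64303722, 0.24224466, 0.06659608]), array([-0.21156319,  0.2811764 , -0.07525435]), array([ 0.21199044,  0.48408369,  1.65295016,  0.00306913,  0.99898811,
       -1.44177301])) [-0.00963004 -0.12068904 -0.54519677]
```

View pics/s12.png

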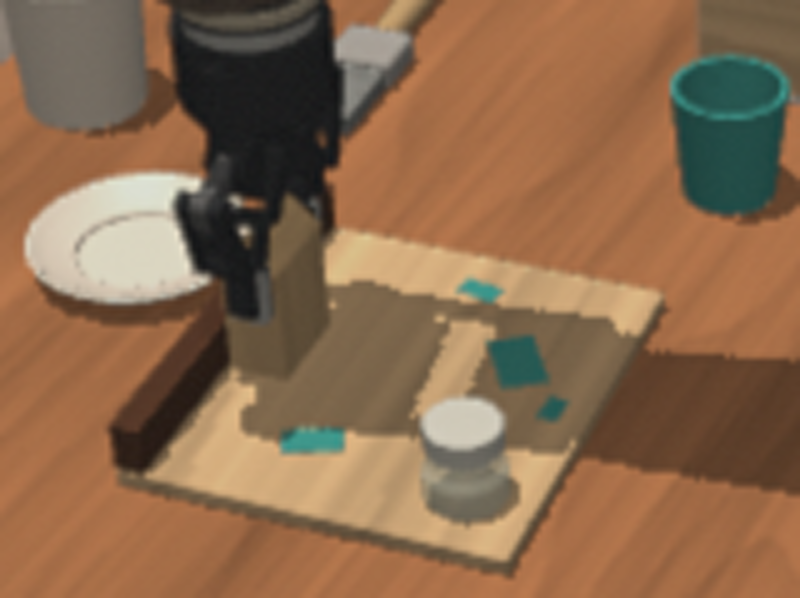

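>>> {"op": "move_arm", "data": {"linear": [[0,0,-0.004],[0,0,-0.002],[0,0,0]], "twist": [[-0.2,0.3,0],[0,0,0],[0,0,0]]}}

```text
time: 10.48
eef_pos: [0.6448, 0.2425, 0.0632]
tcp_rot: [-0.041, 0.999, 0.0, 0.002]
contact_force: [-0.0, 0.6, -1.0]
opening: 0.58
```

>>> {"op": "move_arm", "data": {"linear": [[0.002,0,0],[0.002,0,0],[0.001,0,0],[0,0,0]], "twist": [[0,0,0],[0,0,0],[0,0,0],[0,0,0]]}}

```text
time: 10.82
eef_pos: [0.6506, 0.2427, 0.0639]
tcp_rot: [-0.041, 0.999, 0.0, 0.002]
contact_force: [-0.8, -0.0, -0.7]
opening: 0.575
```

>>> {"op": "move_arm", "data": {"linear": [[0.001,0,-0.001],[0.001,0,-0.001],[0,0,0],[0,0,0]], "twist": [[0,0,0],[0,0,0],[0,0,0],[0,0,0]]}}

```text
time: 11.15
eef_pos: [0.6507, 0.2425, 0.0611]
tcp_rot: [-0.041, 0.999, 0.0, -0.001]
contact_force: [-0.7, 0.5, -0.8]
opening: 0.578
```

```bash
python3 - <<'E'
from h import *
print(yawcmd(.08), get_state()['contact_force'])
c=shot('wrist','wrist13')
c=shot('side','side13')
cv2.imwrite('pics/s13.png',cv2.resize(c['img'][260:340,210:280],None,fx=8,fy=7,interpolation=cv2.INTER_CUBIC))
E
```

```text
(array([0.65066137, 0.24253736, 0.06108347]), array([-0.00202912, -0.0832355 , -0.11000366]), array([ 2.10860052e-01,  5.08167911e-01,  1.62977622e+00,  3.99590166e-04,
        1.00506203e+00, -1.44207063e+00])) [-0.7390605  0.4625235 -0.8100257]
```

View pics/s13.png

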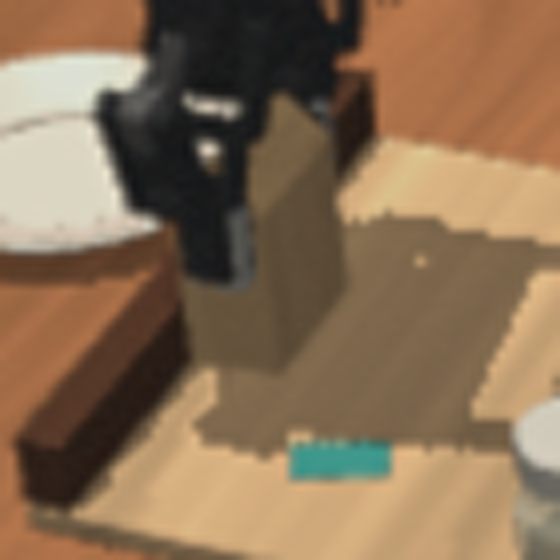

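View pics/wrist13.png

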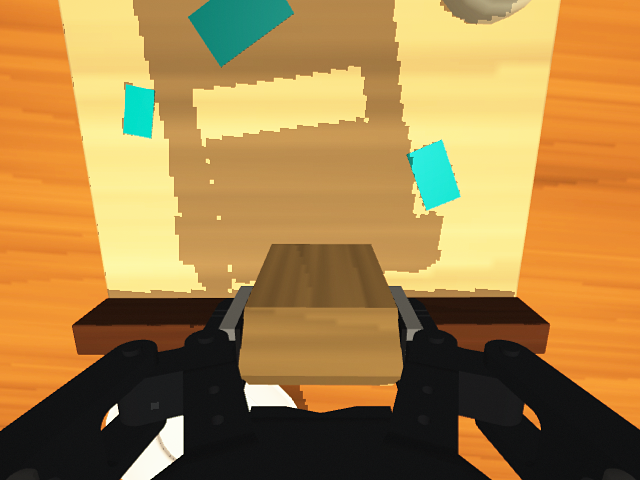

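>>> {"op": "move_arm", "data": {"linear": [[0.0015,0,-0.0005],[0.0015,0,-0.0005],[0,0,0]], "twist": [[0,0,0],[0,0,0],[0,0,0]]}}

```text
time: 11.5
eef_pos: [0.6508, 0.2425, 0.0593]
tcp_rot: [-0.041, 0.999, -0.0, -0.005]
contact_force: [-0.6, -0.4, -1.1]
opening: 0.582
```

>>> {"op": "move_arm", "data": {"linear": [[0.0015,0,-0.0005],[0.0015,0,-0.0005],[0,0,0]], "twist": [[0,0,0],[0,0,0],[0,0,0]]}}

```text
time: 11.75
eef_pos: [0.651, 0.2424, 0.0584]
tcp_rot: [-0.042, 0.999, -0.001, -0.01]
contact_force: [-0.7, -0.1, -0.6]
opening: 0.58
```

```bash
python3 - <<'E'
from h import *
print(yawcmd(.08), get_state()['contact_force'],get_state()['wrist_torque'])
E
```

```text
(array([0.65095688, 0.24243383, 0.05839162]), array([ 0.16940693, -1.13199259, -0.22678271]), array([ 2.10322084e-01,  5.20431096e-01,  1.61765576e+00,  1.39788909e-03,
        1.02344754e+00, -1.44517188e+00])) [-0.73571733 -0.13238897 -0.56221665] [-0.07811813  0.09551137  0.03831298]
```

>>> {"op": "move_arm", "data": {"linear": [[-0.0007,0,0],[0,0,0],[0,0,0]], "twist": [[0.2,-1.1,-0.1],[0,0,0],[0,0,0]]}}

```text
time: 12.0
eef_pos: [0.6506, 0.2424, 0.0581]
tcp_rot: [-0.041, 0.999, 0.0, 0.001]
contact_force: [-3.3, -0.9, -0.2]
opening: 0.576
```

```bash
python3 - <<'E'
from h import *
print(yawcmd(.08), get_state()['contact_force'],get_state()['wrist_torque'])
c=shot('wrist','wrist14')
c=shot('side','side14')
cv2.imwrite('pics/s14.png',cv2.resize(c['img'][260:340,210:280],None,fx=8,fy=7,interpolation=cv2.INTER_CUBIC))
E
```

```text
(array([0.65059622, 0.24241153, 0.05812062]), array([-0.05468202,  0.1511592 , -0.1081298 ]), array([ 2.10684332e-01,  5.09908473e-01,  1.63353097e+00,  4.57910997e-04,
        9.95374137e-01, -1.44224787e+00])) [-3.34790689 -0.87727166 -0.18530671] [-0.10200225  0.47911299  0.01944443]
```

View pics/s14.png

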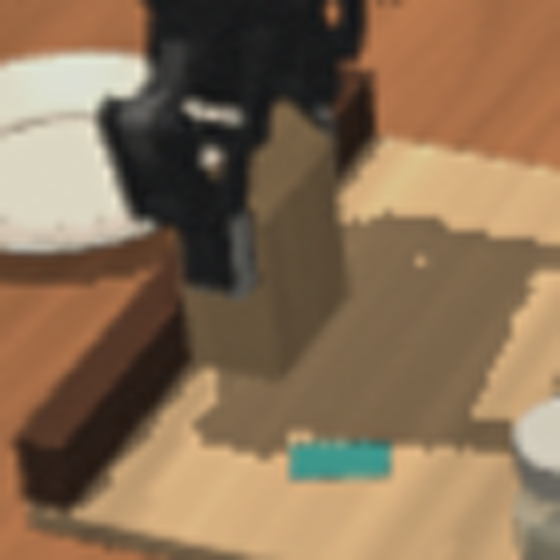

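>>> {"op": "move_arm", "data": {"linear": [[0,0,-0.0015],[0,0,0],[0,0,0]], "twist": [[0,0,0],[0,0,0],[0,0,0]]}}

```text
time: 12.35
eef_pos: [0.6506, 0.2424, 0.0583]
tcp_rot: [-0.041, 0.999, 0.0, 0.001]
contact_force: [-2.5, 0.6, 0.2]
opening: 0.584
```

>>> {"op": "move_arm", "data": {"linear": [[0,0,-0.0015],[0,0,0],[0,0,0]], "twist": [[0,0,0],[0,0,0],[0,0,0]]}}

```text
time: 12.6
eef_pos: [0.6507, 0.2425, 0.0582]
tcp_rot: [-0.041, 0.999, 0.0, 0.0]
contact_force: [-2.5, -0.5, 2.4]
opening: 0.582
```

>>> {"op": "move_arm", "data": {"linear": [[0,0,0],[0,0,0],[0,0,0],[0,0,0],[0,0,0]], "twist": [[0,0,0],[0,0,0],[0,0,0],[0,0,0],[0,0,0]], "grip": 0.9}}

```text
time: 13.02
eef_pos: [0.6549, 0.2427, 0.0592]
tcp_rot: [-0.041, 0.999, 0.001, 0.006]
contact_force: [-0.2, 0.2, 0.7]
opening: 0.898
```

```bash
python3 - <<'E'
from h import *
print(yawcmd(.08), get_state()['contact_force'],get_state()['opening'])
c=shot('wrist','wrist15')
E
```

```text
(array([0.65487251, 0.24270036, 0.05916328]), array([-0.13952271,  0.70250182, -0.07541671]), array([ 2.09991094e-01,  5.11985761e-01,  1.62831938e+00, -1.98651419e-04,
        9.88788174e-01, -1.44201336e+00])) [-0.23500306  0.22579654  0.65706564] 0.8980879973837331
```

View pics/wrist15.png

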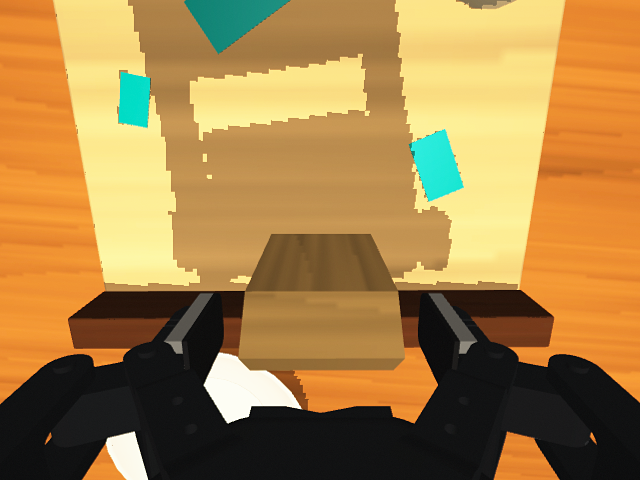

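Released, house standing, both fingers clear by about 15–20 px. Lifting straight up.

>>> {"op": "move_arm", "data": {"linear": [[0,0,0.01],[0,0,0.015],[0,0,0.02],[0,0,0.02],[0,0,0.02],[0,0,0.025],[0,0,0.03],[0,0,0.03],[-0.01,0,0.02],[0,0,0],[0,0,0]], "twist": [[0,0,0],[0,0,0],[0,0,0],[0,0,0],[0,0,0],[0,0,0],[0,0,0],[0,0,0],[0,0,0],[0,0,0],[0,0,0]]}}

```text
time: 13.98
eef_pos: [0.6437, 0.2424, 0.2719]
tcp_rot: [-0.04, 0.999, 0.002, 0.012]
contact_force: [0.8, -0.2, -0.6]
opening: 0.897
```

```bash
python3 - <<'E'
from h import *
from go import *
print(yawcmd(.08), get_state()['contact_force'])
c=shot('wrist','wrist16'); c=shot('side','side16'); shot('scene','scene16')
b=(.583,.2335,.08,0); a=.08
hx=(.583+.069*np.cos(a)-.004*np.sin(a),.2335+.069*np.sin(a)+.004*np.cos(a),a,.054)
S=[(b,B,(0,0,255)),(hx,H,(255,0,0))]
run('wrist16',100,50,500,350,2,'o16',S)
run('side16',190,120,430,360,2.5,'o16s',[])
run('side16',200,240,340,360,5,'o16t',S)
E
```

```text
(array([0.64366663, 0.2423511 , 0.27185685]), array([-0.278844  ,  1.35612894, -0.05773109]), array([ 2.12946879e-01,  2.80041273e-01,  1.52506612e+00, -2.41213939e-04,
        1.31232232e+00, -1.43879826e+00])) [ 0.81832093 -0.23301715 -0.63588115]
```

View pics/o16.png

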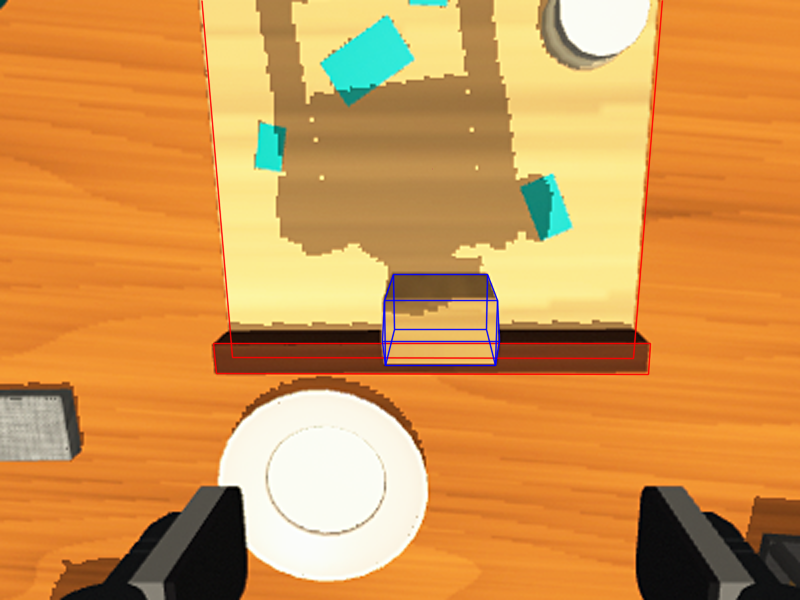

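View pics/o16s.png

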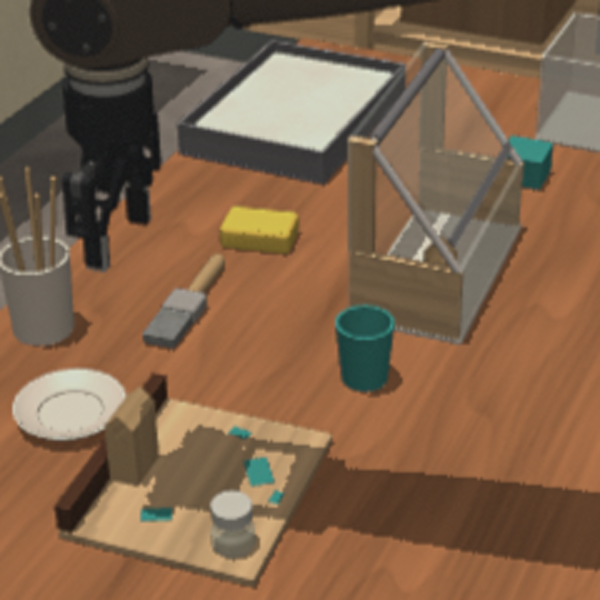

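View pics/o16t.png

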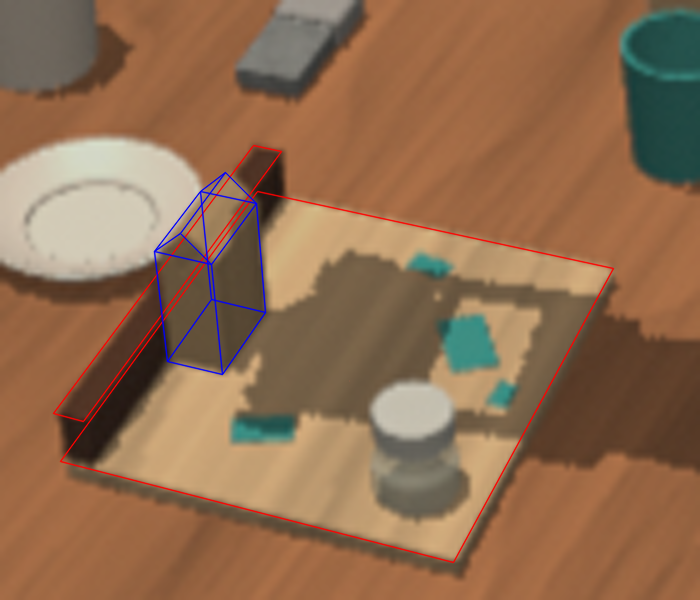

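```bash
python3 - <<'E'
from go import *
run('wrist16',270,170,370,245,8,'z16',[])
run('scene16',185,205,305,305,5,'z16d',[])
E
```

```text
(no output)
```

View pics/z16.png

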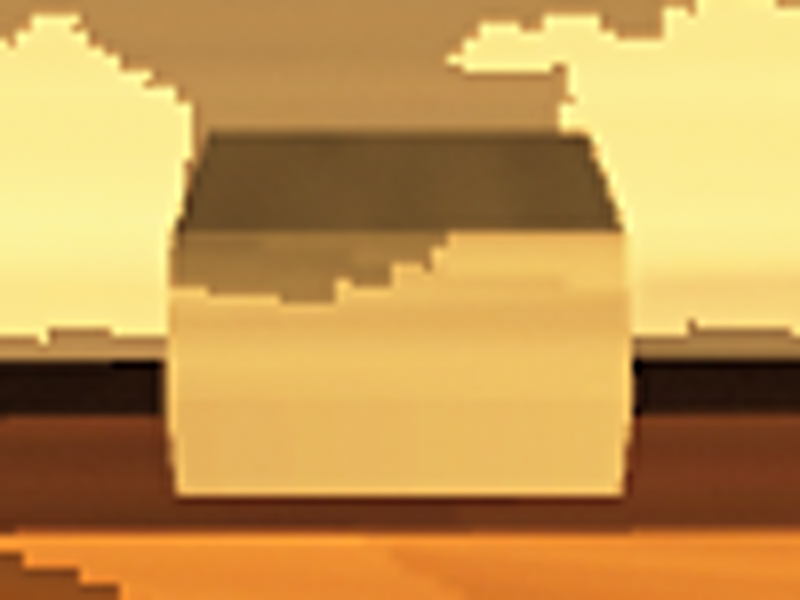

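View pics/z16d.png

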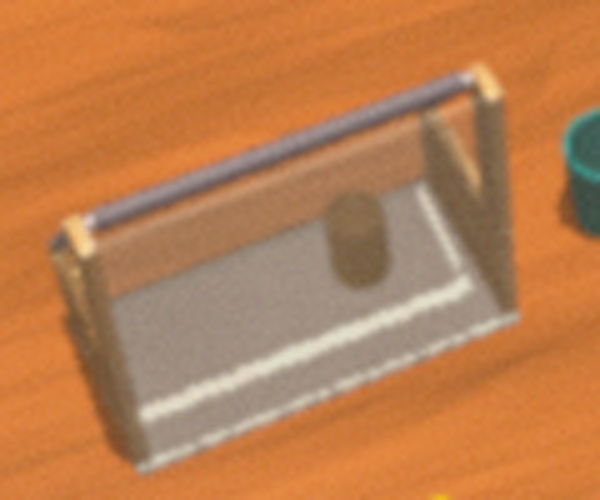

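```bash
python3 - <<'E'
from h import *
c=pickle.load(open('wrist16.pkl','rb'))
R=cv2.Rodrigues(np.array(c['rvec'],float))[0]; C=-R.T@np.array(c['tvec']).ravel()
def g(x,y,z):
    u,v=x/8+269.5,y/8+169.5; d=R.T@np.array([(u-c['cx'])/c['fx'],(v-c['cy'])/c['fy'],1]); return C+d*(z-C[2])/d[2]
L,Rr=g(50,362,.012),g(760,360,.012); a,b=g(208,133,.012),g(588,133,.012)
n=np.cross([0,0,1],(Rr-L)/np.linalg.norm(Rr-L)); print([abs((p-L)@n)*1000 for p in(a,b)], np.linalg.norm(a-b))
E
```

```text
[np.float64(31.09945283106453), np.float64(30.96861328550046)] 0.05035547961747723
```

The house's near wall is 31 mm from the backstop foot, against 30 mm for zero gap. That makes the gap about 1 mm, and the walls are parallel. Handing in.

```bash
python3 -c "
from plant import *
print(get_state()['time']); print(sign_off())"
```

```text
14.1333
the job is handed in; nothing more can be done
None
```

The house now stands upright on the painting board with a wide wall against the backstop, and I handed the job in at 14.1 s of the 56 s allowed. `sign_off()` gave no verdict, so the results below are my own checks.

**What I did:** I lowered the fingers over the house so they pushed the flap open, gripped it across the gable ends, and lifted it straight out. After the lift, pictures showed the flap sprung shut. I carried the house to the board and pressed it lightly against the backstop (about 3 N) and the board (about 2 N). Then I let go and raised the hand clear.

**Last checks:**
- **House:** It stands upright about 1 mm from the backstop. That is the difference between the measured 31 mm and the 30 mm expected at zero gap, so it is within calibration error. It is parallel to the backstop and about 4 mm from mid-length.
- **Dispenser:** The flap is shut, and the tower is standing where it was.
- **Bystanders:** In the final pictures none of those in view looks moved; I only compared them by eye.

**Disagreements:**
- **Board angle:** My estimates of the board's turn differed slightly (0.072 against 0.080 rad). I used 0.080.
- **Carrying tilt:** The hand tilted about 5 degrees while carrying the house. I straightened it before lowering.

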